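# Make up two cake-decorating kits

### The arm

A 6-joint arm with a two-finger parallel gripper is mounted at the origin on the work surface. World frame = base frame: x ahead of the robot, y to its left, z up, the work surface at z = 0. Lengths are in mm, angles in rad, forces in N, time in s.
With the tool pointing down it reaches from about 325 to 850 mm from the base axis. Payload 4.4 kg.
Tool frame: the origin (TCP) lies at the very end of the fingers, on their centre line; the grasp point (between the pads) lies 19 mm behind it; z points along the fingers, y is the line along which they close (so a half turn about z gives the same grasp; the last joint's range is limited). The gripper opens to 94 mm and grips with 3 to 60 N. Pads are 16 mm wide; open, the fingers measure 119 mm over their backs; the gripper's body (75 mm by 177 mm) begins 78 mm behind the grasp point.
Start: joints at [-1.492, 0.207, 1.542, -0, 1.393, -0.15], TCP at [130.402, -560.02, 205.447] pointing down, gripper open.
Joint ranges: [-2.73, 2.73], [-0.86, 2.22], [0.23, 2.46], [-1.11, 4.25], [0.08, 2.63], [-2.82, 2.82]. Speed limits (rad/s): [2.79, 2.79, 3.14, 3.14, 3.14, 3.14].

### API

Orientations are given as a rotation vector (axis times angle).
In Python, from workcell import monitor, eyes, workorder gives the robot as it stands.
- The arm moves only by the tool play_rows, never from a script. Its argument "targets" is a list of rows, each a list of 6 numbers: the shift along the world's x, y, z normalised to -1 to 1, where 1 is 0.5 m, then the turn, a rotation vector about the world's x, y, z normalised to -1 to 1, where 1 is pi rad. A call has exactly 8 rows; each row shifts and turns the commanded pose from where the row before left it; what a row does not reach is not made up. A row lasts 1/10 s, in which the tool goes at most 50 mm and 8.59 degrees, less where a joint would pass 70% of its speed; a pose out of reach is approached as far as the arm can. A call with a number of a shift or a turn outside -1 to 1 is refused whole. A call with a gripper value outside its range is refused whole. "fingers" is the opening, from 0 (shut) to 1 (fully open), set as the call begins (left out, the last holds). The fingers move at their own pace and stop on an object; "newtons" is the grip in N (left out, the last holds). Time passes only in rows, so rows that do not move let the fingers close, or fill a call up. It gives the time, the measured TCP pose, the force, the opening and the grip force at its end, in the units of the state.
- monitor.observe(): the state, without advancing time (a new reading comes with each control period).
- eyes.read_camera(name): name is "scene" or "side" or "wrist"; returns the picture (384x512x3 uint8, red, green, blue); there is no depth.
- eyes.camera_model(name): a dict with "vertical_fov" (degrees; the focal length in pixels is half the picture's height over the tangent of half this angle, whatever the lens; pixels are square), "cx", "cy" (the principal point, pixels), "R" (3x3) and "t" (3): a world point X has camera coordinates R X + t. Camera axes: x right, y down, z forward; pixel columns grow to the right and rows downward; lengths in mm; the calibration is good to about 2 mm. A picture is of the moment at which its call begins: read the wrist's pose just before it. camera_model takes no time and is no camera call; for the wrist camera it gives the pose at the moment of the call.
- workorder.close_job(): hands the job in; it is judged then, once.
The state is a dict: "t": time; "q": joint angles; "dq": joint speeds; "tau": joint torques, N m; "tool_pos": TCP position; "ee_rot": TCP orientation; "wrist_force": force on the tool from outside, world axes, zero at the start; "torque": the same for the moment, N m; "width": finger opening in mm; "grasp_force": force on a finger pad.
Only numpy, scipy, OpenCV 4.12 (cv2) and the standard library are available. Lean on these libraries where they do the work, as an engineer would, in place of code of your own. Each camera call takes 0.05 s, during which the arm holds its last target. There are 200 camera calls.

### The job

Make up the two kits: the white tray gets the jar with the red cap and the blue comb, the charcoal tray gets the jar with the green cap and the purple smoother, the jar upright in the tray's short bay and the tool lying flat, handle up, in its long bay. A wrong jar has been packed in the white tray: take it out and put it where it belongs; the jar with the yellow cap belongs to neither kit and goes upright on the round cork mat. Keep the glass jars upright and do not drop them, and leave the cake pan and the whisk where they are.

Things in the scene. Friction and masses are not known exactly. Their poses are not given: they have to be found in the camera images.
- jar_red: glass sprinkle jar with red screw cap and red contents, round, upright: 46 mm diameter glass from 0 to 54 mm height, cap 43 mm diameter from 60 to 78 mm, about 0.14 kg, loose. Origin: centre of its underside, z up the jar. Stands on the trolley top at the start; belongs in the white tray's jar bay.
- jar_green: glass sprinkle jar with green screw cap and green contents, round, upright: 46 mm diameter glass from 0 to 54 mm height, cap 43 mm diameter from 60 to 78 mm, about 0.14 kg, loose. Origin: centre of its underside, z up the jar. Stands on the trolley top or, wrongly, in the white tray's jar bay at the start; belongs in the charcoal tray's jar bay.
- jar_yellow: glass sprinkle jar with yellow screw cap and yellow contents, round, upright: 46 mm diameter glass from 0 to 54 mm height, cap 43 mm diameter from 60 to 78 mm, about 0.14 kg, loose. Origin: centre of its underside, z up the jar. Stands on the trolley top or, wrongly, in the white tray's jar bay at the start; belongs on the cork mat.
- comb: blue plastic decorating comb lying flat: plate 100 mm long (its x) by 58 mm wide (its y), 5 mm thick, teeth along the +y edge; on top a straight grip ridge along x, 70 mm long, 16 mm wide, from 4 to 40 mm height, centred on the origin. 60 g, loose. Origin: centre of the underside, z up. Belongs in the white tray's tool bay, its length along the bay, either way round.
- smoother: purple plastic fondant smoother lying flat: plate 104 mm long (its x) by 62 mm wide (its y), 6 mm thick; on top a straight grip along x, 70 mm long, 20 mm wide, from 5 to 40 mm height, centred on the origin. 90 g, loose. Origin: centre of the underside, z up. Belongs in the charcoal tray's tool bay, its length along the bay, either way round.
- tray_white: white kit tray, fixed, 206 (its x) by 92 mm (its y), walls 4 mm thick, 16 mm high, floor film under 1 mm (things stand in it at z = 0). Bays along its x: short jar bay, inside 68 (x) by 84 (y) mm, centre x = +65 mm, y = 0; long tool bay, inside 126 (x) by 84 (y) mm, centre x = -36 mm, y = 0. Origin: centre of the underside, z up; x points away from the robot within 0.25 rad.
- tray_grey: charcoal (nearly black) kit tray, fixed, 206 (its x) by 92 mm (its y), walls 4 mm thick, 16 mm high, floor film under 1 mm (things stand in it at z = 0). Bays along its x: short jar bay, inside 68 (x) by 84 (y) mm, centre x = -65 mm, y = 0; long tool bay, inside 126 (x) by 84 (y) mm, centre x = +36 mm, y = 0. Origin: centre of the underside, z up; x points away from the robot within 0.25 rad.
- mat: round cork mat, fixed, 90 mm diameter, 4 mm thick, the place of the yellow-capped jar. Origin: centre of its underside (the jar then stands at z = 4 mm).
- pan: round aluminium cake pan, 150 mm diameter at the rim, 50 mm high, loose, just beyond the work; to be left alone. Origin: centre of its underside.
- whisk: stainless balloon whisk, 245 mm long, 56 mm across and high at the balloon, lying crosswise just beyond the work; loose, to be left alone. Origin: near its middle at table height, x along it towards the balloon.
Not all that is in view belongs to the job. Of the things that look like the jar_yellow, the middle-sized one is meant.

How it is judged:
By the outcome, as a careful person would: the job done as asked, in the order asked, and still so for the second after the job is handed in, with the robot touching nothing.
It also fails if it takes over 131 s, if anything falls off the work surface, if the arm or the gripper's body presses on something with over 40 N, if the wrist force passes 120 N, or if a joint passes its speed limit or range.

## Working session

There is one attempt and no reset: what is moved stays moved. The work goes in short steps, Python scripts to look and compute and a tool call to move; the robot and the scene stay as the last step left them, time stands still between calls to the robot, and variables do not carry over. Pictures are saved under pics/ and viewed, at most 17 in all, crops included, and the job is handed in when it is done.

Besides the shell and the picture viewer there is one more tool, called by a JSON object that holds its "op" and its "data". play_rows: Moves the arm, as the interface text tells. Scaled input: -1 to 1 covers 0.5 m each way for a shift and pi rad each way for a turn. Its arguments: {"type":"object","properties":{"targets":{"type":"array","items":{"type":"array","items":{"type":"number","minimum":-1,"maximum":1}}},"fingers":{"type":"number"},"newtons":{"type":"number"}},"required":["targets"]}

```bash
mkdir -p pics; ls; cat > h.py <<'E'
import numpy as np, cv2
from workcell import monitor, eyes, workorder
def grab(n,f=None):
    m=eyes.camera_model(n); im=eyes.read_camera(n)
    if f: cv2.imwrite('pics/'+f,im[:,:,::-1])
    return im,m
def foc(m): return 192/np.tan(np.radians(m['vertical_fov'])/2)
def ray(m,u,v):
    R=np.array(m['R']);t=np.array(m['t']);f=foc(m)
    return -R.T@t, R.T@np.array([(u-m['cx'])/f,(v-m['cy'])/f,1])
def onz(m,u,v,z):
    c,d=ray(m,u,v); return (c+d*(z-c[2])/d[2])
def proj(m,X):
    p=np.array(m['R'])@np.array(X,float)+np.array(m['t']); f=foc(m)
    return p[:2]/p[2]*f+[m['cx'],m['cy']]
E
python3 - <<'E'
from h import *
for n in ['scene','side','wrist']:
    im,m=grab(n,n+'0.png'); np.save(n+'0.npy',im); print(n,m)
print(monitor.observe())
a=cv2.imread('pics/scene0.png');b=cv2.imread('pics/side0.png')
E
```

```text
pics
scene {'vertical_fov': 49.07367593954976, 'cx': 262.6424594395792, 'cy': 197.49282587831405, 'R': array([[ 0.54327443,  0.83951594,  0.00811651],
       [ 0.66651217, -0.42539994, -0.61220619],
       [-0.51050409,  0.33800572, -0.7906565 ]]), 't': array([-323.47608852, -410.1628315 , 1455.88203376])}
side {'vertical_fov': 52.17460614736581, 'cx': 259.3780771317029, 'cy': 196.43567545076598, 'R': array([[ 0.97121896, -0.23806833, -0.00756339],
       [-0.17018893, -0.67138378, -0.72130407],
       [ 0.16664172,  0.70183139, -0.69257725]]), 't': array([-599.6212019 ,  124.09096046,  808.46020486])}
wrist {'vertical_fov': 63.624465100634744, 'cx': 252.95004124210845, 'cy': 193.64786552540733, 'R': array([[ 0.22756384, -0.97376027, -0.00237472],
       [-0.94136152, -0.22061493,  0.25527935],
       [-0.24910479, -0.05585688, -0.96686442]]), 't': array([-573.88104913,  -26.31096797,  390.83043022])}
{'t': 0.15, 'q': array([-1.49250936e+00,  2.07300341e-01,  1.54258029e+00,  3.79046127e-06,
        1.39346087e+00, -1.50490879e-01]), 'dq': array([-0.00041672, -0.00069446, -0.00297884,  0.00045105,  0.00043961,
       -0.00041737]), 'tau': array([ 1.96439737e-04, -3.71313035e+01, -2.81813103e+01,  6.97975536e-02,
        3.26947379e-02, -9.86074701e-05]), 'tool_pos': array([ 130.35085233, -559.41690389,  204.5359029 ]), 'ee_rot': array([-3.11932543e+00, -3.58379695e-01, -1.04950882e-04]), 'wrist_force': array([ 0.43490079, -0.00808694, -0.47887035]), 'torque': array([ 0.01100778,  0.02847859, -0.00082774]), 'grasp_force': 0.0, 'width': 94.09054129537478}
```

View pics/scene0.png

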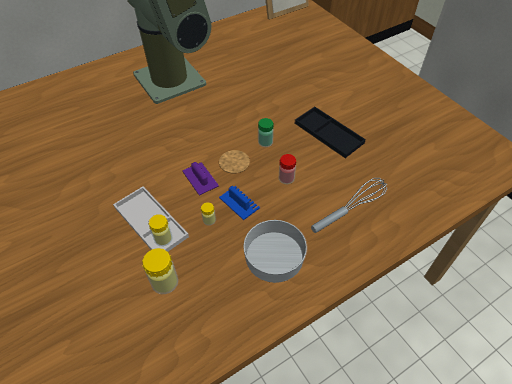

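View pics/side0.png

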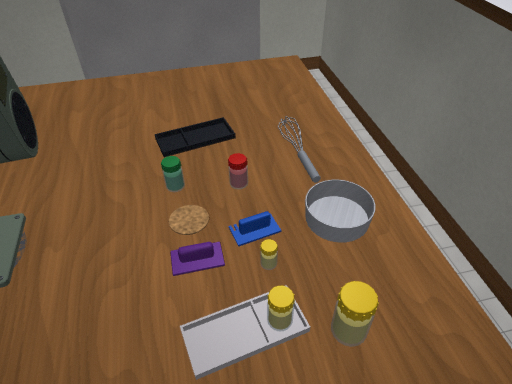

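The scene picture shows the white tray (about 150,220 px) with the middle-sized yellow jar in its far bay, and decoys: a big jar (160,270) and a small one (208,213). Also visible are the mat (235,161), smoother (200,178), comb (239,201), red jar (287,168), green jar (265,132) and charcoal tray (330,132).

```bash
cat >> h.py <<'E'
HS={'red':((0,150,60),(8,255,255)),'green':((62,150,40),(85,255,255)),'yellow':((24,170,120),(34,255,255)),
'blue':((100,150,50),(118,255,255)),'purple':((128,110,40),(150,255,255))}
def plane(views,mf,z,xr,yr,s=0.5):
    xs=np.arange(*xr,s);ys=np.arange(*yr,s);X,Y=np.meshgrid(xs,ys)
    P=np.stack([X.ravel(),Y.ravel(),np.full(X.size,z)]);ok=np.ones(X.size,bool)
    for im,m in views:
        mk=mf(im); c=np.array(m['R'])@P+np.array(m['t'])[:,None];f=foc(m)
        u=(c[0]/c[2]*f+m['cx']).astype(np.float32);v=(c[1]/c[2]*f+m['cy']).astype(np.float32)
        w=cv2.remap(mk.astype(np.float32),u.reshape(X.shape),v.reshape(X.shape),cv2.INTER_LINEAR).ravel()
        ok&=w>127
    return ok.reshape(X.shape).astype(np.uint8),xs,ys
def mask(c):
    return lambda im: cv2.inRange(cv2.cvtColor(im,cv2.COLOR_RGB2HSV),*HS[c])
def blobs(g,xs,ys,amin=150):
    out=[]
    for c in cv2.findContours(g,cv2.RETR_EXTERNAL,cv2.CHAIN_APPROX_NONE)[0]:
        s=xs[1]-xs[0]; A=cv2.contourArea(c)*s*s
        if A<amin: continue
        (x,y),(w,h),a=cv2.minAreaRect(c); 
        if w<h: w,h,a=h,w,a+90
        a=(a+90)%180-90
        (ex,ey),r=cv2.minEnclosingCircle(c)
        out.append(tuple(np.round([xs[0]+x*s,ys[0]+y*s,w*s,h*s,a,A,xs[0]+ex*s,ys[0]+ey*s,2*r*s],1).tolist()))
    return out
E
python3 - <<'E'
from h import *
V=[(np.load(n+'0.npy'),eyes.camera_model(n)) for n in('scene','side')]
W=((300,900),(-350,400))
def show(n,mf,z,amin=150):
    for vs,l in((V,'both'),(V[:1],'scene'),(V[1:],'side')):
        print(n,l,*[b for b in blobs(*plane(vs,mf,z,*W,1.),amin)],sep='\n  ')
for c in('red','green','yellow'): show(c,mask(c),74)
show('comb',mask('blue'),4); show('smo',mask('purple'),4)
def hs(lo,hi): return lambda im:cv2.morphologyEx(cv2.inRange(cv2.cvtColor(im,cv2.COLOR_RGB2HSV),lo,hi),cv2.MORPH_OPEN,np.ones((2,2)))
show('white',hs((0,0,130),(180,40,255)),14,4000)
show('grey',hs((0,0,0),(180,255,50)),14,4000)
show('cork',hs((10,60,150),(25,160,255)),4,2000)
for im,m in V:
    print([cv2.cvtColor(im,cv2.COLOR_RGB2HSV)[tuple(proj(m,p)[::-1].round().astype(int))] for p in ((600,0,0),(520,120,4))])
E
```

```text
red
  both
  (584.7, 83.1, 48.4, 44.3, 77.5, 1634.5, 584.5, 80.0, 55.1)
red
  scene
  (589.5, 81.3, 58.6, 44.3, -48.4, 1965.0, 590.3, 81.7, 58.9)
red
  side
  (584.1, 80.6, 63.1, 44.3, 77.5, 2165.5, 583.0, 81.0, 64.1)
green
  both
  (433.6, 111.7, 45.1, 45.0, -13.0, 1500.5, 435.4, 110.4, 54.2)
green
  scene
  (438.3, 110.7, 59.1, 40.2, -33.7, 1898.5, 439.3, 111.6, 60.0)
green
  side
  (432.6, 108.0, 61.3, 41.9, -82.9, 2010.0, 433.0, 108.0, 62.3)
yellow
  both
  (600.4, -176.5, 21.0, 10.4, -68.2, 153.0, 600.5, -176.5, 21.0)
  (582.8, -290.6, 42.6, 42.4, -17.4, 1288.0, 583.3, -291.9, 45.0)
  (696.9, -328.5, 50.6, 38.9, -18.4, 1240.5, 696.4, -327.4, 53.7)
yellow
  scene
  (612.7, -173.6, 37.1, 31.6, -29.1, 807.0, 612.5, -173.7, 39.5)
  (587.3, -292.0, 48.7, 46.1, -32.7, 1585.0, 588.0, -291.0, 54.3)
  (682.5, -328.0, 73.0, 44.0, 0.0, 2568.0, 682.5, -336.5, 73.8)
yellow
  side
  (591.0, -181.1, 30.3, 29.6, 76.0, 670.0, 591.4, -180.9, 32.2)
  (582.6, -291.0, 45.1, 43.0, 74.1, 1359.0, 583.4, -291.0, 46.0)
  (706.8, -321.4, 64.3, 60.3, 9.5, 2820.0, 706.5, -322.5, 65.9)
comb
  both
  (589.2, 
[... 790 characters left out ...]
, 776.0, -87.5, 134.0)
  (519.9, -297.8, 206.7, 93.5, 9.4, 14397.5, 519.5, -298.5, 223.9)
grey
  both
  (510.0, 293.5, 201.9, 104.7, 10.7, 19773.5, 508.6, 294.7, 219.6)
grey
  scene
  (515.3, 295.6, 213.1, 106.8, 10.6, 21462.0, 515.5, 294.5, 233.1)
grey
  side
  (507.7, 288.1, 208.4, 114.0, 10.8, 22401.5, 508.0, 286.5, 230.2)
cork
  both
  (454.6, -4.4, 81.0, 75.5, -17.7, 2963.5, 455.0, -10.3, 86.7)
cork
  scene
  (459.0, -6.0, 88.0, 86.0, 0.0, 5532.5, 458.8, -7.3, 91.1)
cork
  side
  (454.0, -4.5, 84.5, 76.6, -21.1, 3293.0, 453.5, -10.5, 88.2)
[array([ 16, 164, 118], dtype=uint8), array([  1, 237, 174], dtype=uint8)]
[array([ 15, 153, 113], dtype=uint8), array([ 14, 154, 131], dtype=uint8)]
```

View pics/wrist0.png

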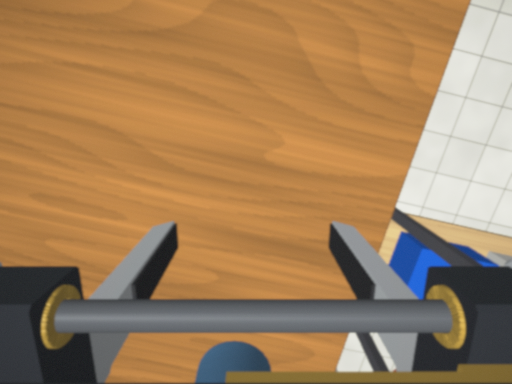

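Wrist view: only table and the fingers. The measurements agree with the given sizes, so I'll start: go over the yellow jar in the white tray.

{"op": "play_rows", "data": {"targets": [[0.0824, 0.049, 0, 0, 0, -0.0206], [0.0824, 0.049, 0, 0, 0, 0], [0.0824, 0.049, 0, 0, 0, 0], [0.0824, 0.049, 0, 0, 0, 0], [0.0824, 0.049, 0, 0, 0, 0], [0.0824, 0.049, 0, 0, 0, 0], [0.0824, 0.049, 0, 0, 0, 0], [0.0824, 0.049, 0, 0, 0, 0]], "fingers": 1, "newtons": 15}}

```text
t: 0.95
tool_pos: [461.3, -362.6, 205.2]
ee_rot: [-3.131, -0.258, 0.001]
wrist_force: [-0.2, -1.2, 0.4]
width: 93.9
grasp_force: 0.0
```

```bash
python3 - <<'E'
from h import *
im,m=grab('wrist','w1.png'); print(m['t'],monitor.observe()['tool_pos'],monitor.observe()['ee_rot'])
for p in [(583,-291,78),(583,-291,0),(519.9,-297.8,16)]: print(proj(m,p))
# grey tray, tighter thresholds
V=[(np.load(n+'0.npy'),eyes.camera_model(n)) for n in('scene','side')]
for T in(25,35,45):
  for vs in (V,V[:1],V[1:]): print(T,blobs(*plane(vs,lambda i:cv2.inRange(i.max(2),0,T),16,(350,680),(180,400)),4000))
E
```

```text
[-433.28895607  356.39060397  491.78465233] [ 467.34408884 -357.91596839  205.21792049] [-3.12707512 -0.26641713 -0.00870068]
[197.26478766  46.86395193]
[209.08164433  60.5763274 ]
[206.00403772 117.45153108]
25 []
25 [(513.4, 293.0, 210.1, 103.3, 10.7, 6135.8, 513.8, 292.0, 229.7)]
25 []
35 [(506.9, 292.7, 203.2, 105.5, 10.8, 16317.5, 506.2, 297.1, 221.0)]
35 [(511.7, 293.7, 213.4, 105.4, 10.7, 21253.8, 512.0, 293.8, 234.0)]
35 [(504.9, 290.8, 207.8, 113.6, 10.8, 22055.4, 505.8, 289.2, 231.2)]
45 [(507.0, 292.7, 204.0, 105.5, 10.7, 20428.5, 506.2, 297.1, 221.0)]
45 [(511.8, 293.6, 213.7, 105.5, 10.7, 21412.1, 512.0, 293.8, 234.0)]
45 [(505.2, 290.3, 208.2, 114.5, 10.8, 22476.2, 505.8, 289.2, 231.2)]
```

View pics/w1.png

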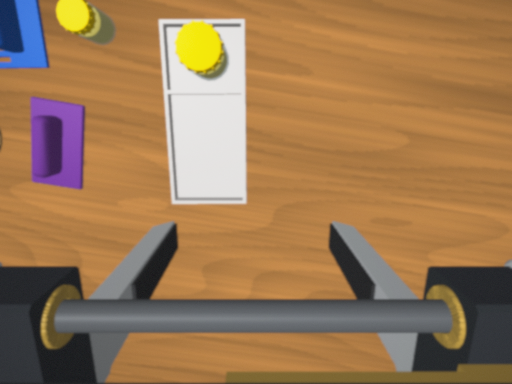

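The wrist view confirms it: the yellow cap is at (199,46) against a predicted (197,47), in the tray's far bay.

{"op": "play_rows", "data": {"targets": [[0.082, 0.0487, 0, 0, 0, 0], [0.082, 0.0487, 0, 0, 0, 0], [0.082, 0.0487, 0, 0, 0, 0], [0, 0, -0.07, 0, 0, 0], [0, 0, -0.07, 0, 0, 0], [0, 0, -0.06, 0, 0, 0], [0, 0, 0, 0, 0, 0], [0, 0, 0, 0, 0, 0]]}}

```text
t: 1.8
tool_pos: [582.5, -290.9, 105.0]
ee_rot: [-3.13, -0.257, 0.002]
wrist_force: [0.8, -0.5, 0.7]
width: 94.0
grasp_force: 0.0
```

```bash
python3 - <<'E'
from h import *
im,m=grab('wrist','w2.png');  o=monitor.observe();print(o['tool_pos'],o['ee_rot'])
E
```

```text
[ 583.67797808 -291.7307474   106.84478651] [3.12983535e+00 2.57001501e-01 2.43085666e-03]
```

View pics/w2.png

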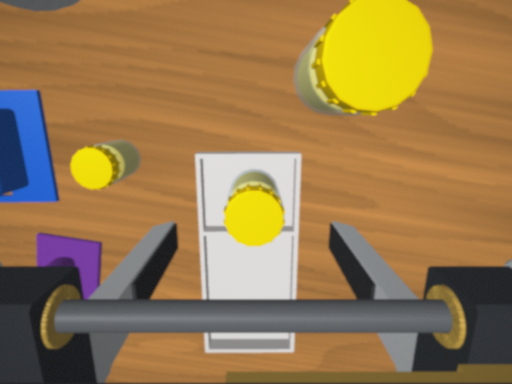

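The cap at (254,215) is centred between the fingers. Descend and grip.

{"op": "play_rows", "data": {"targets": [[0, 0, -0.06, 0, 0, 0], [0, 0, -0.05, 0, 0, 0], [0, 0, -0.03, 0, 0, 0], [0, 0, -0.005, 0, 0, 0], [0, 0, 0, 0, 0, 0], [0, 0, 0, 0, 0, 0], [0, 0, 0, 0, 0, 0], [0, 0, 0, 0, 0, 0]]}}

```text
t: 2.65
tool_pos: [583.8, -291.5, 34.2]
ee_rot: [3.13, 0.257, 0.003]
wrist_force: [0.1, 0.6, 0.4]
width: 94.4
grasp_force: 0.0
```

{"op": "play_rows", "data": {"targets": [[0, 0, 0, 0, 0, 0], [0, 0, 0, 0, 0, 0], [0, 0, 0, 0, 0, 0], [0, 0, 0, 0, 0, 0], [0, 0, 0, 0, 0, 0], [0, 0, 0, 0, 0, 0], [0, 0, 0, 0, 0, 0], [0, 0, 0, 0, 0, 0]], "fingers": 0, "newtons": 15}}

```text
t: 3.45
tool_pos: [583.0, -291.0, 32.9]
ee_rot: [3.131, 0.258, -0.0]
wrist_force: [0.3, 0.0, -1.0]
width: 45.2
grasp_force: 15.0
```

{"op": "play_rows", "data": {"targets": [[0, 0, 0.02, 0, 0, 0], [0, 0, 0.05, 0, 0, 0], [0, 0, 0.07, 0, 0, 0], [0, 0, 0.06, 0, 0, 0], [-0.012, 0.027, 0, 0, 0, 0], [-0.024, 0.054, 0, 0, 0, 0], [-0.036, 0.081, 0, 0, 0, 0], [-0.036, 0.081, 0, 0, 0, 0]]}}

```text
t: 4.25
tool_pos: [528.4, -168.6, 133.5]
ee_rot: [-3.131, -0.255, -0.001]
wrist_force: [0.4, 1.0, -0.8]
width: 45.2
grasp_force: 15.0
```

{"op": "play_rows", "data": {"targets": [[-0.036, 0.081, 0, 0, 0, 0], [-0.036, 0.081, 0, 0, 0, 0], [-0.036, 0.081, 0, 0, 0, 0], [-0.024, 0.054, 0, 0, 0, 0], [-0.012, 0.027, 0, 0, 0, 0], [0, 0, 0, 0, 0, 0], [0, 0, 0, 0, 0, 0], [0, 0, 0, 0, 0, 0]]}}

```text
t: 5.05
tool_pos: [458.1, -8.7, 133.3]
ee_rot: [3.13, 0.255, 0.002]
wrist_force: [0.1, -0.1, -1.8]
width: 45.4
grasp_force: 15.0
```

```bash
python3 - <<'E'
from h import *
def cork(im):
    h=cv2.cvtColor(im,cv2.COLOR_RGB2HSV);k=cv2.inRange(h,(8,40,125),(28,150,255))
    return cv2.morphologyEx(cv2.morphologyEx(k,cv2.MORPH_OPEN,np.ones((2,2))),cv2.MORPH_CLOSE,np.ones((7,7)))
o=monitor.observe();print(o['tool_pos'],o['width'],o['grasp_force'],o['wrist_force'])
W=((380,540),(-90,80))
for n in('scene','side'):
    print(n,blobs(*plane([(np.load(n+'0.npy'),eyes.camera_model(n))],cork,4,*W),3000))
im,m=grab('wrist','w3.png'); print(proj(m,(457,-7,4)))
im,m=grab('side','s3.png')
E
```

```text
[458.06854712  -8.74803062 133.31022056] 45.446891346901346 14.999118127525435 [ 0.05854298 -0.06145364 -1.7775794 ]
scene [(459.4, -7.3, 90.0, 89.8, -32.5, 6254.6, 459.4, -7.2, 93.5)]
side [(454.9, -9.4, 90.5, 90.2, 45.0, 6231.5, 454.0, -9.7, 92.3)]
[250.98216899 188.13543339]
```

View pics/s3.png

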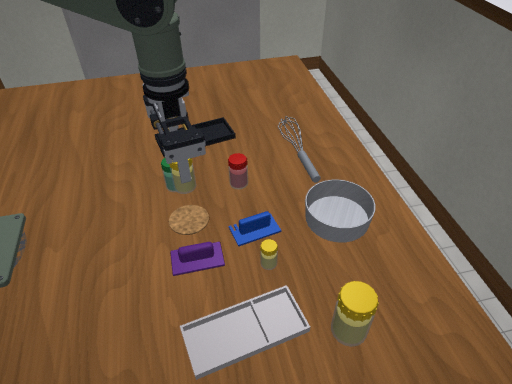

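The side view shows the yellow jar held upright above the mat (mat at (188,219) px, measured at 457,-8 mm), and the white jar bay is empty. Lower and release.

{"op": "play_rows", "data": {"targets": [[0, 0, -0.03, 0, 0, 0], [0, 0, -0.06, 0, 0, 0], [0, 0, -0.05, 0, 0, 0], [0, 0, -0.03, 0, 0, 0], [0, 0, -0.015, 0, 0, 0], [0, 0, -0.006, 0, 0, 0], [0, 0, 0, 0, 0, 0], [0, 0, 0, 0, 0, 0]]}}

```text
t: 5.95
tool_pos: [458.2, -7.8, 38.3]
ee_rot: [3.13, 0.257, 0.003]
wrist_force: [-0.3, 0.3, -1.1]
width: 45.5
grasp_force: 15.0
```

{"op": "play_rows", "data": {"targets": [[0, 0, 0, 0, 0, 0], [0, 0, 0, 0, 0, 0], [0, 0, 0, 0, 0, 0], [0, 0, 0, 0, 0, 0], [0, 0, 0, 0, 0, 0], [0, 0, 0, 0, 0, 0], [0, 0, 0, 0, 0, 0], [0, 0, 0, 0, 0, 0]], "fingers": 1}}

```text
t: 6.75
tool_pos: [457.0, -7.4, 37.4]
ee_rot: [-3.131, -0.257, 0.0]
wrist_force: [0.3, 0.8, 0.3]
width: 93.9
grasp_force: 0.0
```

{"op": "play_rows", "data": {"targets": [[0, 0, 0.05, 0, 0, 0], [0, 0, 0.07, 0, 0, 0], [0, 0, 0.08, 0, 0, 0], [0.064, 0.0445, 0, 0, 0, 0], [0.064, 0.0445, 0, 0, 0, 0], [0.064, 0.0445, 0, 0, 0, 0], [0.064, 0.0445, 0, 0, 0, 0], [0, 0, 0, 0, 0, 0]]}}

```text
t: 7.55
tool_pos: [588.0, 83.8, 137.1]
ee_rot: [-3.13, -0.262, -0.003]
wrist_force: [-1.4, -0.6, 0.1]
width: 93.9
grasp_force: 0.0
```

```bash
python3 - <<'E'
from h import *
im,m=grab('wrist','w4.png'); o=monitor.observe();print(o['tool_pos'])
print(blobs(*plane([(im,m)],mask('red'),78,(500,680),(0,160)),300))
for n in('scene','side'):
    im,m=grab(n,n+'4.png'); print(n,blobs(*plane([(im,m)],mask('yellow'),78,(380,540),(-90,80)),300))
E
```

```text
[585.86947583  82.57439452 136.77374766]
[(588.5, 84.9, 44.5, 43.1, 14.9, 1455.6, 588.6, 84.8, 45.3)]
scene [(463.2, -9.0, 57.3, 42.5, -13.1, 1705.1, 463.0, -11.3, 58.4)]
side [(459.4, -4.1, 43.4, 42.2, -5.2, 1366.2, 458.7, -5.7, 47.7)]
```

View pics/w4.png

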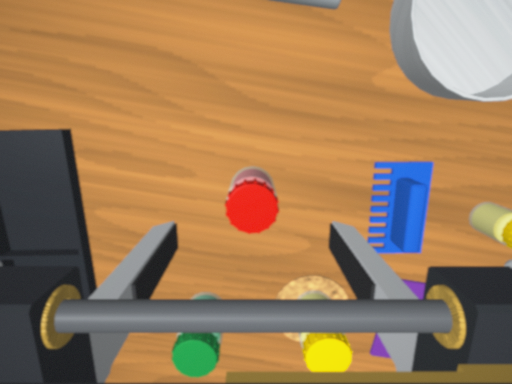

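Red cap at (252,205) px sits between the fingers; the yellow jar stands upright on the mat (328,350). Descend and grip the red jar.

{"op": "play_rows", "data": {"targets": [[0.003, 0.003, -0.05, 0, 0, 0], [0, 0, -0.07, 0, 0, 0], [0, 0, -0.06, 0, 0, 0], [0, 0, -0.023, 0, 0, 0], [0, 0, -0.006, 0, 0, 0], [0, 0, 0, 0, 0, 0], [0, 0, 0, 0, 0, 0], [0, 0, 0, 0, 0, 0]]}}

```text
t: 8.5
tool_pos: [588.0, 83.0, 34.9]
ee_rot: [3.131, 0.257, 0.005]
wrist_force: [0.2, -0.1, -0.4]
width: 94.1
grasp_force: 0.0
```

{"op": "play_rows", "data": {"targets": [[0, 0, 0, 0, 0, 0], [0, 0, 0, 0, 0, 0], [0, 0, 0, 0, 0, 0], [0, 0, 0, 0, 0, 0], [0, 0, 0, 0, 0, 0], [0, 0, 0, 0, 0, 0], [0, 0, 0, 0, 0, 0], [0, 0, 0, 0, 0, 0]], "fingers": 0}}

```text
t: 9.3
tool_pos: [586.5, 83.4, 32.9]
ee_rot: [-3.13, -0.257, -0.0]
wrist_force: [0.4, 1.6, 0.4]
width: 45.3
grasp_force: 15.0
```

{"op": "play_rows", "data": {"targets": [[0, 0, 0.02, 0, 0, 0], [0, 0, 0.05, 0, 0, 0], [0, 0, 0.07, 0, 0, 0], [0, 0, 0.06, 0, 0, 0], [0, -0.03, 0, 0, 0, 0], [0, -0.06, 0, 0, 0, 0], [0, -0.09, 0, 0, 0, 0], [0, -0.09, 0, 0, 0, 0]]}}

```text
t: 10.1
tool_pos: [585.0, -53.6, 131.5]
ee_rot: [3.131, 0.26, -0.004]
wrist_force: [0.4, -0.8, -1.8]
width: 45.5
grasp_force: 15.0
```

{"op": "play_rows", "data": {"targets": [[-0.002, -0.09, 0, 0, 0, 0], [0, -0.09, 0, 0, 0, 0], [0, -0.09, 0, 0, 0, 0], [0, -0.09, 0, 0, 0, 0], [0, -0.06, 0, 0, 0, 0], [0, -0.04, 0, 0, 0, 0], [0, -0.012, 0, 0, 0, 0], [0, 0, 0, 0, 0, 0]]}}

```text
t: 10.9
tool_pos: [584.8, -288.0, 132.0]
ee_rot: [-3.13, -0.256, 0.002]
wrist_force: [-0.1, 1.1, -1.7]
width: 45.7
grasp_force: 15.0
```

{"op": "play_rows", "data": {"targets": [[0, 0, -0.03, 0, 0, 0], [0, 0, -0.06, 0, 0, 0], [0, 0, -0.05, 0, 0, 0], [0, 0, -0.03, 0, 0, 0], [0, 0, -0.018, 0, 0, 0], [0, 0, -0.009, 0, 0, 0], [0, 0, 0, 0, 0, 0], [0, 0, 0, 0, 0, 0]]}}

```text
t: 11.7
tool_pos: [586.5, -288.5, 35.8]
ee_rot: [3.13, 0.258, 0.003]
wrist_force: [0.2, -0.2, -1.2]
width: 45.6
grasp_force: 15.0
```

```bash
python3 - <<'E'
from h import *
im,m=grab('wrist'); o=monitor.observe();print(o['tool_pos'],o['wrist_force'],o['width'])
ims,ms=grab('side')
cv2.imwrite('pics/c5.png',np.hstack([im,ims[150:,150:406].repeat(2,0).repeat(2,1)[84:468]])[:,:800,::-1])
E
```

```text
[ 586.5694894  -288.61546452   35.92973085] [ 0.78721161 -0.93136833 -1.72844591] 45.83874703476019
```

View pics/c5.png

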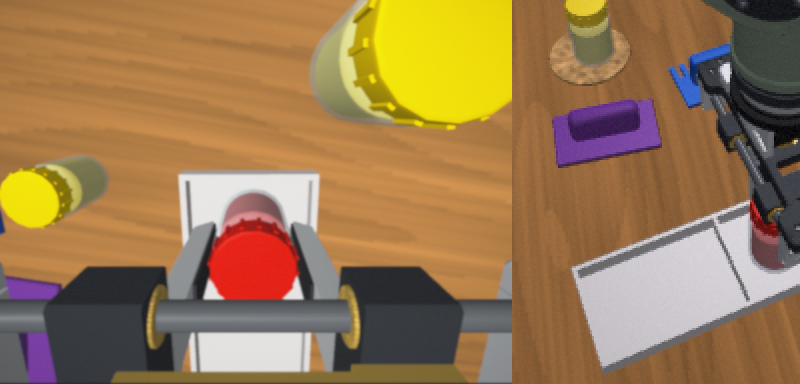

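The red jar is inside the short bay, clear of all the walls. Set it down the last millimetre and release, then go to the comb.

{"op": "play_rows", "data": {"targets": [[0, 0, -0.0024, 0, 0, 0], [0, 0, 0, 0, 0, 0], [0, 0, 0, 0, 0, 0], [0, 0, 0, 0, 0, 0], [0, 0, 0, 0, 0, 0], [0, 0, 0, 0, 0, 0], [0, 0, 0, 0, 0, 0], [0, 0, 0, 0, 0, 0]]}}

```text
t: 12.6
tool_pos: [585.5, -288.0, 33.2]
ee_rot: [-3.131, -0.257, 0.0]
wrist_force: [0.8, -0.3, -2.4]
width: 45.4
grasp_force: 15.0
```

{"op": "play_rows", "data": {"targets": [[0, 0, 0, 0, 0, 0], [0, 0, 0, 0, 0, 0], [0, 0, 0, 0, 0, 0], [0, 0, 0, 0, 0, 0], [0, 0, 0, 0, 0, 0], [0, 0, 0, 0, 0, 0], [0, 0, 0, 0, 0, 0], [0, 0, 0, 0, 0, 0]], "fingers": 1}}

```text
t: 13.4
tool_pos: [585.5, -288.0, 33.2]
ee_rot: [-3.131, -0.257, 0.0]
wrist_force: [-0.5, 0.1, 0.3]
width: 94.1
grasp_force: 0.0
```

{"op": "play_rows", "data": {"targets": [[0, 0, 0.05, 0, 0, 0], [0, 0, 0.08, 0, 0, 0], [0, 0, 0.08, 0, 0, 0], [0, 0.085, 0, 0, 0, 0.003], [0.004, 0.086, 0, 0, 0, 0], [0.004, 0.086, 0, 0, 0, 0], [0, 0.086, 0, 0, 0, 0], [0, 0.086, 0, 0, 0, 0]]}}

```text
t: 14.2
tool_pos: [589.4, -71.9, 138.4]
ee_rot: [3.13, 0.272, 0.001]
wrist_force: [-0.2, 0.5, 0.1]
width: 94.2
grasp_force: 0.0
```

{"op": "play_rows", "data": {"targets": [[0, 0, 0, 0, 0, 0], [0, 0, 0, 0, 0, 0], [0, 0, 0, 0, 0, 0], [0, 0, 0, 0, 0, 0], [0, 0, 0, 0, 0, 0], [0, 0, 0, 0, 0, 0], [0, 0, 0, 0, 0, 0], [0, 0, 0, 0, 0, 0]]}}

```text
t: 15.0
tool_pos: [589.5, -73.8, 138.2]
ee_rot: [-3.13, -0.271, 0.0]
wrist_force: [0.1, 0.9, -0.8]
width: 93.9
grasp_force: 0.0
```

```bash
python3 - <<'E'
from h import *
im,m=grab('wrist'); o=monitor.observe();print(o['tool_pos'],o['ee_rot'])
for z in (5,40): print(blobs(*plane([(im,m)],mask('blue'),z,(480,700),(-160,20)),300))
ims,ms=grab('side')
cv2.imwrite('pics/c6.png',np.hstack([im,ims[150:,150:406].repeat(2,0).repeat(2,1)[84:468]])[:,:800,::-1])
E
```

```text
[589.50438037 -73.67158976 138.22115697] [-3.12980649e+00 -2.71679664e-01  3.16551567e-05]
[(590.4, -71.9, 97.7, 56.7, 10.0, 4364.8, 590.2, -72.0, 111.3)]
[(598.5, -70.6, 86.7, 50.4, 10.0, 3424.2, 598.5, -70.8, 99.2)]
```

View pics/c6.png

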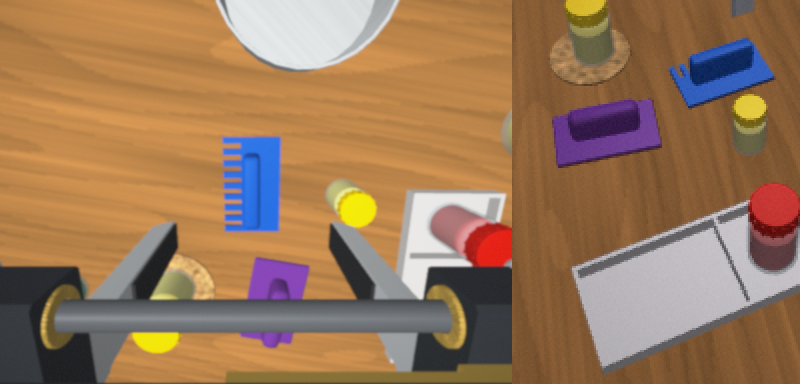

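Comb at (251,185) px, aligned between the fingers; the red jar stands upright in its bay. Descend to the comb and grip.

{"op": "play_rows", "data": {"targets": [[0, 0.003, -0.06, 0, 0, 0], [0, 0, -0.08, 0, 0, 0], [0, 0, -0.06, 0, 0, 0], [0, 0, -0.04, 0, 0, 0], [0, 0, -0.01, 0, 0, 0], [0, 0, 0, 0, 0, 0], [0, 0, 0, 0, 0, 0], [0, 0, 0, 0, 0, 0]]}}

```text
t: 15.9
tool_pos: [591.1, -72.4, 15.1]
ee_rot: [3.129, 0.272, 0.005]
wrist_force: [0.0, 0.1, 0.3]
width: 94.1
grasp_force: 0.0
```

{"op": "play_rows", "data": {"targets": [[0, 0, 0, 0, 0, 0], [0, 0, 0, 0, 0, 0], [0, 0, 0, 0, 0, 0], [0, 0, 0, 0, 0, 0], [0, 0, 0, 0, 0, 0], [0, 0, 0, 0, 0, 0], [0, 0, 0, 0, 0, 0], [0, 0, 0, 0, 0, 0]], "fingers": 0}}

```text
t: 16.7
tool_pos: [589.4, -71.9, 13.2]
ee_rot: [-3.13, -0.272, 0.0]
wrist_force: [0.2, -0.3, -0.1]
width: 33.0
grasp_force: 0.0
```

{"op": "play_rows", "data": {"targets": [[0, 0, 0, 0, 0, 0], [0, 0, 0, 0, 0, 0], [0, 0, 0.02, 0, 0, 0], [0, 0, 0.06, 0, 0, 0], [0, 0, 0.08, 0, 0, 0], [0, 0, 0.08, 0, 0, 0], [0, 0, 0.02, 0, 0, 0], [0, 0, 0, 0, 0, 0]]}}

```text
t: 17.5
tool_pos: [591.3, -72.4, 146.2]
ee_rot: [3.128, 0.272, 0.008]
wrist_force: [-0.8, 0.1, -0.7]
width: 15.8
grasp_force: 15.0
```

{"op": "play_rows", "data": {"targets": [[-0.0345, -0.0773, 0, 0, 0, 0], [-0.0345, -0.0773, 0, 0, 0, 0], [-0.0345, -0.0773, 0, 0, 0, 0], [-0.0345, -0.0773, 0, 0, 0, 0], [-0.0345, -0.0773, 0, 0, 0, 0], [-0.0345, -0.0773, 0, 0, 0, 0], [0, 0, 0, 0, 0, 0], [0, 0, 0, 0, 0, 0]]}}

```text
t: 18.3
tool_pos: [484.3, -303.4, 140.8]
ee_rot: [-3.126, -0.268, 0.005]
wrist_force: [0.9, 0.5, -0.6]
width: 16.1
grasp_force: 15.0
```

{"op": "play_rows", "data": {"targets": [[0, 0, -0.05, 0, 0, 0], [0, 0, -0.05, 0, 0, 0], [0, 0, -0.05, 0, 0, 0], [0, 0, -0.02, 0, 0, 0], [0, 0, 0, 0, 0, 0], [0, 0, 0, 0, 0, 0], [0, 0, 0, 0, 0, 0], [0, 0, 0, 0, 0, 0]]}}

```text
t: 19.1
tool_pos: [487.0, -304.5, 59.8]
ee_rot: [3.128, 0.272, 0.003]
wrist_force: [-0.3, -0.6, -0.6]
width: 16.1
grasp_force: 15.0
```

```bash
python3 - <<'E'
from h import *
im,m=grab('wrist'); o=monitor.observe();print(o['tool_pos'],o['ee_rot'],o['width'],o['grasp_force'])
ims,ms=grab('side')
print(blobs(*plane([(ims,ms)],mask('blue'),62,(380,600),(-400,-200)),300))
cv2.imwrite('pics/c7.png',np.hstack([im,ims[150:,150:406].repeat(2,0).repeat(2,1)[84:468]])[:,:800,::-1])
E
```

```text
[ 486.84896854 -304.49715081   59.58233922] [3.12802944e+00 2.72078856e-01 2.80978062e-03] 16.127802255679352 14.99895840883255
[(454.3, -316.6, 58.6, 33.3, -80.5, 1353.5, 452.6, -316.8, 63.5)]
```

View pics/c7.png

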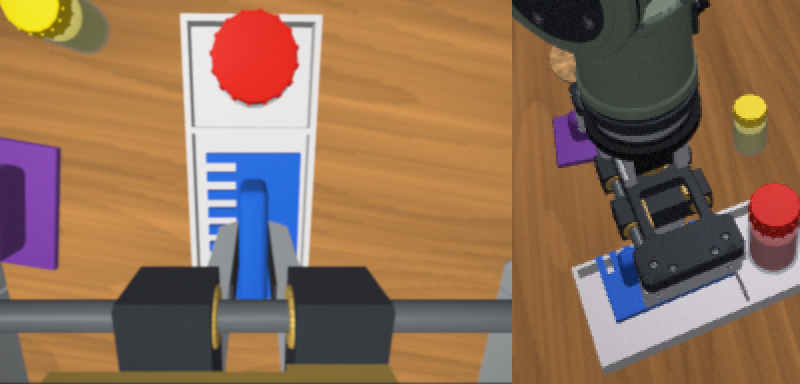

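The comb hangs level and lined up over the long bay (plate 206–301 px, between the walls at about 195 and 312). Lower it.

{"op": "play_rows", "data": {"targets": [[0, 0, -0.03, 0, 0, 0], [0, 0, -0.03, 0, 0, 0], [0, 0, -0.016, 0, 0, 0], [0, 0, -0.006, 0, 0, 0], [0, 0, -0.003, 0, 0, 0], [0, 0, -0.002, 0, 0, 0], [0, 0, 0, 0, 0, 0], [0, 0, 0, 0, 0, 0]]}}

```text
t: 20.0
tool_pos: [486.4, -304.2, 15.2]
ee_rot: [3.129, 0.272, 0.001]
wrist_force: [-0.5, -1.2, -0.3]
width: 15.9
grasp_force: 15.0
```

{"op": "play_rows", "data": {"targets": [[0, 0, 0, 0, 0, 0], [0, 0, 0, 0, 0, 0], [0, 0, 0, 0, 0, 0], [0, 0, 0, 0, 0, 0], [0, 0, 0, 0, 0, 0], [0, 0, 0, 0, 0, 0], [0, 0, 0, 0, 0, 0], [0, 0, 0, 0, 0, 0]], "fingers": 0.38}}

```text
t: 20.8
tool_pos: [486.0, -303.9, 14.7]
ee_rot: [-3.13, -0.272, 0.0]
wrist_force: [-0.0, -0.9, 0.4]
width: 35.6
grasp_force: 0.0
```

{"op": "play_rows", "data": {"targets": [[0, 0, 0.05, 0, 0, 0], [0, 0, 0.098, 0, 0, 0], [0, 0, 0.098, 0, 0, 0], [-0.0113, 0.0922, 0, 0, 0, 0.003], [-0.0113, 0.0922, 0, 0, 0, 0], [-0.0113, 0.0922, 0, 0, 0, 0], [-0.0113, 0.0922, 0, 0, 0, 0], [-0.0113, 0.0922, 0, 0, 0, 0]]}}

```text
t: 21.6
tool_pos: [457.2, -71.7, 137.9]
ee_rot: [3.129, 0.286, 0.001]
wrist_force: [0.7, 0.8, 0.4]
width: 35.9
grasp_force: 0.0
```

{"op": "play_rows", "data": {"targets": [[-0.0113, 0.0922, 0, 0, 0, 0], [-0.0113, 0.0922, 0, 0, 0, 0], [-0.0113, 0.0922, 0, 0, 0, 0], [-0.0113, 0.0922, 0, 0, 0, 0], [0, 0, 0, 0, 0, 0], [0, 0, 0, 0, 0, 0], [0, 0, 0, 0, 0, 0], [0, 0, 0, 0, 0, 0]], "fingers": 1}}

```text
t: 22.4
tool_pos: [435.5, 109.7, 137.7]
ee_rot: [3.129, 0.283, 0.0]
wrist_force: [0.4, 0.1, -0.5]
width: 93.4
grasp_force: 0.0
```

```bash
python3 - <<'E'
from h import *
im,m=grab('wrist'); o=monitor.observe();print(o['tool_pos'],o['ee_rot'],o['width'])
print(blobs(*plane([(im,m)],mask('green'),78,(350,520),(30,200)),300))
k=lambda i:cv2.inRange(i.max(2),0,45)
print(blobs(*plane([(im,m)],k,16,(380,680),(180,400)),3000))
ims,ms=grab('side')
cv2.imwrite('pics/c8.png',np.hstack([im,ims[150:,150:406].repeat(2,0).repeat(2,1)[84:468]])[:,:800,::-1])
E
```

```text
[435.53170441 109.61829581 137.73252376] [ 3.12862301e+00  2.82717139e-01 -1.20098933e-06] 93.44935910711266
[(436.7, 113.7, 43.4, 40.3, 3.4, 1329.8, 436.7, 113.7, 43.6)]
[]
```

View pics/c8.png

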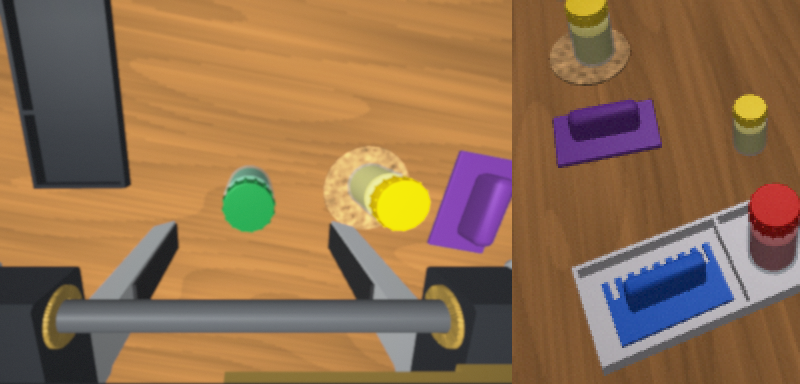

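The comb lies in its bay. The green cap is at (249,203) px, slightly left of centre, so I correct by +3 mm in y; the charcoal tray's near corners are at (34,187) and (130,186).

{"op": "play_rows", "data": {"targets": [[0.002, 0.006, -0.05, 0, 0, 0], [0, 0, -0.07, 0, 0, 0], [0, 0, -0.06, 0, 0, 0], [0, 0, -0.022, 0, 0, 0], [0, 0, -0.007, 0, 0, 0], [0, 0, 0, 0, 0, 0], [0, 0, 0, 0, 0, 0], [0, 0, 0, 0, 0, 0]]}}

```text
t: 23.3
tool_pos: [437.7, 114.1, 34.7]
ee_rot: [3.128, 0.287, 0.005]
wrist_force: [-0.2, -0.6, 0.5]
width: 94.1
grasp_force: 0.0
```

{"op": "play_rows", "data": {"targets": [[0, 0, 0, 0, 0, 0], [0, 0, 0, 0, 0, 0], [0, 0, 0, 0, 0, 0], [0, 0, 0, 0, 0, 0], [0, 0, 0, 0, 0, 0], [0, 0, 0, 0, 0, 0], [0, 0, 0, 0, 0, 0], [0, 0, 0, 0, 0, 0]], "fingers": 0}}

```text
t: 24.1
tool_pos: [436.1, 114.0, 33.2]
ee_rot: [3.128, 0.287, -0.0]
wrist_force: [0.0, 0.4, 0.3]
width: 45.5
grasp_force: 15.0
```

{"op": "play_rows", "data": {"targets": [[0, 0, 0.02, 0, 0, 0], [0, 0, 0.05, 0, 0, 0], [0, 0, 0.07, 0, 0, 0], [0, 0, 0.06, 0, 0, 0], [0, 0.02, 0, 0, 0, 0], [0, 0.06, 0, 0, 0, 0], [0, 0.04, 0, 0, 0, 0], [0, 0, 0, 0, 0, 0]]}}

```text
t: 24.9
tool_pos: [435.0, 176.0, 132.2]
ee_rot: [-3.127, -0.292, 0.003]
wrist_force: [-0.1, -0.1, -1.5]
width: 45.5
grasp_force: 15.0
```

```bash
python3 - <<'E'
from h import *
im,m=grab('wrist','w9.png'); o=monitor.observe();print(o['tool_pos'],o['width'],o['grasp_force'],o['ee_rot'])
print(proj(m,(446,281.5,0)))
E
```

```text
[434.95021832 174.84984873 132.06747164] 45.183045173238966 14.999709153144067 [ 3.12773755  0.2908654  -0.00354622]
[152.26346425 157.08362438]
```

View pics/w9.png

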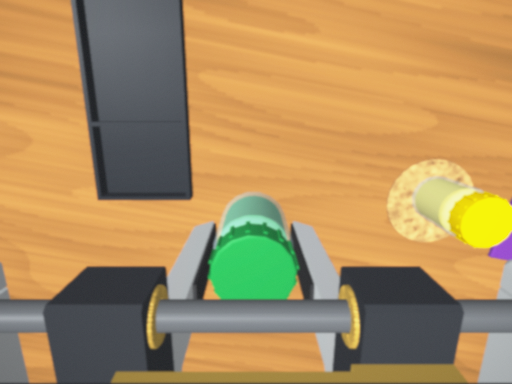

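Jar bay in the wrist view: near corners at (99,198) and (191,197) px, divider at row 123. Computing its position.

```bash
python3 - <<'E'
from h import *
im,m=grab('wrist'); o=monitor.observe();print(o['tool_pos'])
g=im.max(2); k=cv2.inRange(g,0,75); k[230:]=0
n,l,s,c=cv2.connectedComponentsWithStats(k); i=1+s[1:,4].argmax(); print(s[i])
cn=cv2.findContours((l==i).astype(np.uint8),0,2)[0][0]
q=cv2.approxPolyDP(cv2.convexHull(cn),4,True)[:,0]
for u,v in q: print((u,v),onz(m,u,v,16).round(1))
V=[(np.load(n+'0.npy'),eyes.camera_model(n)) for n in('scene','side')]
for im,m in V:
    k=cv2.inRange(im.max(2),0,45);n,l,s,c=cv2.connectedComponentsWithStats(k)
    b=l[tuple(proj(m,(510,294,0))[::-1].astype(int))]
    cn=cv2.findContours((l==b).astype(np.uint8),0,2)[0][0]
    for u,v in cv2.approxPolyDP(cv2.convexHull(cn),3,True)[:,0]: print('ext',(u,v),onz(m,u,v,16).round(1),onz(m,u,v,0).round(1))
E
```

```text
[435.05651088 174.16892238 132.10675959]
[  90    0  100  198 1718]
(np.int32(179), np.int32(0)) [586.3 266.9  16. ]
(np.int32(189), np.int32(196)) [417.5 235.8  16. ]
(np.int32(99), np.int32(197)) [400.  323.1  16. ]
(np.int32(90), np.int32(127)) [466.6 335.3  16. ]
ext (np.int32(295), np.int32(120)) [418.  234.7  16. ] [404. 246.   0.]
ext (np.int32(315), np.int32(107)) [402.3 324.7  16. ] [388.  337.6   0. ]
ext (np.int32(364), np.int32(142)) [606.8 352.   16. ] [596.2 365.5   0. ]
ext (np.int32(344), np.int32(157)) [622.1 262.4  16. ] [611.8 274.2   0. ]
ext (np.int32(234), np.int32(133)) [612.3 275.8  16. ] [615.9 298.7   0. ]
ext (np.int32(233), np.int32(138)) [605. 253.  16.] [608.5 275.4   0. ]
ext (np.int32(165), np.int32(156)) [418.2 218.3  16. ] [416.9 239.8   0. ]
ext (np.int32(155), np.int32(136)) [397.5 316.   16. ] [395.7 340.    0. ]
ext (np.int32(220), np.int32(118)) [587.2 361.   16. ] [590.3 386.1   0. ]
```

{"op": "play_rows", "data": {"targets": [[0.003, 0.03, 0, 0, 0, 0], [0.006, 0.065, 0, 0, 0, 0], [0.006, 0.07, 0, 0, 0, 0], [0.003, 0.04, 0, 0, 0, 0], [0.002, 0.02, 0, 0, 0, 0], [0, 0, 0, 0, 0, 0], [0, 0, 0, 0, 0, 0], [0, 0, 0, 0, 0, 0]]}}

```text
t: 25.8
tool_pos: [446.0, 285.3, 133.0]
ee_rot: [3.128, 0.285, -0.001]
wrist_force: [0.4, 0.1, -1.0]
width: 45.7
grasp_force: 15.0
```

{"op": "play_rows", "data": {"targets": [[0, 0, -0.03, 0, 0, 0], [0, 0, -0.06, 0, 0, 0], [0, 0, -0.05, 0, 0, 0], [0, 0, -0.03, 0, 0, 0], [0, 0, -0.018, 0, 0, 0], [0, 0, -0.009, 0, 0, 0], [0, 0, 0, 0, 0, 0], [0, 0, 0, 0, 0, 0]]}}

```text
t: 26.6
tool_pos: [447.1, 286.7, 35.7]
ee_rot: [-3.128, -0.286, -0.003]
wrist_force: [0.3, -0.4, -1.2]
width: 45.4
grasp_force: 15.0
```

```bash
python3 - <<'E'
from h import *
im,m=grab('wrist'); o=monitor.observe();print(o['tool_pos'],o['wrist_force'],o['width'])
ims,ms=grab('side')
cv2.imwrite('pics/c10.png',np.hstack([im,ims[80:272,110:366].repeat(2,0).repeat(2,1)])[:,:800,::-1])
E
```

```text
[447.14994918 286.84396561  35.83651193] [-0.73319236  0.1231483  -1.21737373] 45.351275597510025
```

View pics/c10.png

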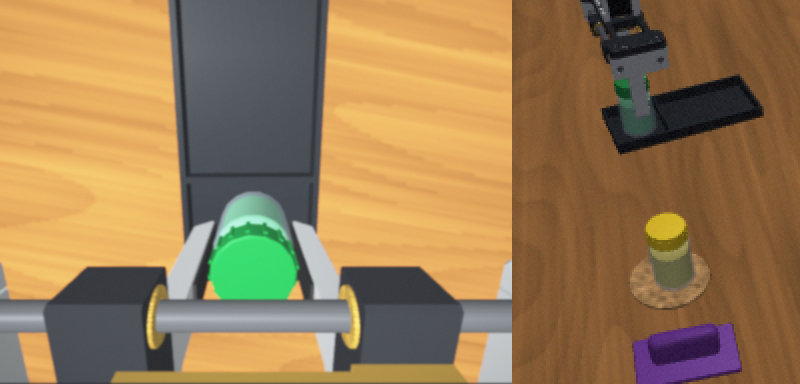

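The green jar stands in the charcoal short bay, clear of the divider and walls. Set it down, release, then go to the smoother.

{"op": "play_rows", "data": {"targets": [[0, 0, -0.0024, 0, 0, 0], [0, 0, 0, 0, 0, 0], [0, 0, 0, 0, 0, 0], [0, 0, 0, 0, 0, 0], [0, 0, 0, 0, 0, 0], [0, 0, 0, 0, 0, 0], [0, 0, 0, 0, 0, 0], [0, 0, 0, 0, 0, 0]]}}

```text
t: 27.5
tool_pos: [446.2, 286.5, 33.5]
ee_rot: [3.128, 0.287, 0.0]
wrist_force: [0.2, 0.4, -1.3]
width: 45.4
grasp_force: 15.0
```

{"op": "play_rows", "data": {"targets": [[0, 0, 0, 0, 0, 0], [0, 0, 0, 0, 0, 0], [0, 0, 0, 0, 0, 0], [0, 0, 0, 0, 0, 0], [0, 0, 0, 0, 0, 0], [0, 0, 0, 0, 0, 0], [0, 0, 0, 0, 0, 0], [0, 0, 0, 0, 0, 0]], "fingers": 1}}

```text
t: 28.3
tool_pos: [446.1, 286.5, 33.5]
ee_rot: [-3.128, -0.287, 0.0]
wrist_force: [-0.1, 0.1, -0.8]
width: 93.9
grasp_force: 0.0
```

{"op": "play_rows", "data": {"targets": [[0, 0, 0.05, 0, 0, 0], [0, 0, 0.08, 0, 0, 0], [0, 0, 0.08, 0, 0, 0], [0.0023, -0.0906, 0, 0, 0, -0.02], [0.0023, -0.0906, 0, 0, 0, -0.02], [0.0023, -0.0906, 0, 0, 0, -0.0183], [0.0023, -0.0906, 0, 0, 0, 0], [0.0023, -0.0906, 0, 0, 0, 0]]}}

```text
t: 29.1
tool_pos: [451.7, 58.4, 138.8]
ee_rot: [3.142, 0.0, 0.001]
wrist_force: [1.1, -0.3, 0.6]
width: 93.8
grasp_force: 0.0
```

{"op": "play_rows", "data": {"targets": [[0.0023, -0.0906, 0, 0, 0, 0], [0.0023, -0.0906, 0, 0, 0, 0], [0.0023, -0.0906, 0, 0, 0, 0], [0.0023, -0.0906, 0, 0, 0, 0], [0, 0, 0, 0, 0, 0], [0, 0, 0, 0, 0, 0], [0, 0, 0, 0, 0, 0], [0, 0, 0, 0, 0, 0]]}}

```text
t: 29.9
tool_pos: [456.3, -119.6, 138.3]
ee_rot: [-3.141, -0.003, 0.001]
wrist_force: [-0.1, 0.5, -0.6]
width: 93.9
grasp_force: 0.0
```

```bash
python3 - <<'E'
from h import *
im,m=grab('wrist'); o=monitor.observe();print(o['tool_pos'],o['ee_rot'])
print(blobs(*plane([(im,m)],mask('purple'),6,(350,560),(-230,0)),300))
ims,ms=grab('side')
cv2.imwrite('pics/c11.png',np.hstack([im,ims[80:272,110:366].repeat(2,0).repeat(2,1)])[:,:800,::-1])
E
```

```text
[ 456.40017245 -119.6599674   138.38761748] [-3.14121445e+00 -3.40665546e-03  5.56801955e-04]
[(458.8, -120.6, 102.0, 60.4, -0.5, 5987.5, 458.5, -120.8, 116.7)]
```

View pics/c11.png

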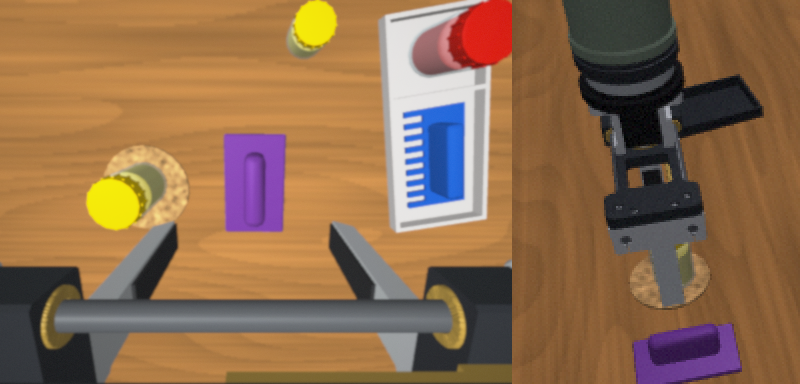

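The smoother at (255,183) px lies square between the fingers; yellow jar and comb as placed. Narrow the fingers, descend and grip.

{"op": "play_rows", "data": {"targets": [[0.004, -0.002, -0.04, 0, 0, 0], [0, 0, -0.06, 0, 0, 0], [0, 0, -0.07, 0, 0, 0], [0, 0, -0.05, 0, 0, 0], [0, 0, -0.022, 0, 0, 0], [0, 0, -0.008, 0, 0, 0], [0, 0, 0, 0, 0, 0], [0, 0, 0, 0, 0, 0]], "fingers": 0.6}}

```text
t: 30.8
tool_pos: [459.9, -122.6, 14.9]
ee_rot: [3.14, 0.0, 0.004]
wrist_force: [0.1, 0.6, 0.1]
width: 56.5
grasp_force: 0.0
```

{"op": "play_rows", "data": {"targets": [[0, 0, 0, 0, 0, 0], [0, 0, 0, 0, 0, 0], [0, 0, 0, 0, 0, 0], [0, 0, 0, 0, 0, 0], [0, 0, 0, 0, 0, 0], [0, 0, 0, 0, 0, 0], [0, 0, 0, 0, 0, 0], [0, 0, 0, 0, 0, 0]], "fingers": 0}}

```text
t: 31.6
tool_pos: [458.5, -122.1, 13.7]
ee_rot: [-3.141, 0.0, 0.0]
wrist_force: [-0.4, 1.5, 2.9]
width: 20.0
grasp_force: 15.0
```

{"op": "play_rows", "data": {"targets": [[0, 0, 0.02, 0, 0, 0], [0, 0, 0.07, 0, 0, 0], [0, 0, 0.1, 0, 0, 0], [0, 0, 0.09, 0, 0, 0], [0.0173, 0.0855, 0, 0, 0, 0.0153], [0.0173, 0.0855, 0, 0, 0, 0.0153], [0.0173, 0.0855, 0, 0, 0, 0.0153], [0.0173, 0.0855, 0, 0, 0, 0.0153]]}}

```text
t: 32.4
tool_pos: [493.3, 50.2, 154.3]
ee_rot: [3.126, 0.303, 0.002]
wrist_force: [0.5, -0.8, -0.4]
width: 20.0
grasp_force: 15.0
```

{"op": "play_rows", "data": {"targets": [[0.0173, 0.0855, 0, 0, 0, 0], [0.0173, 0.0855, 0, 0, 0, 0], [0.0173, 0.0855, 0, 0, 0, 0], [0.0173, 0.0855, 0, 0, 0, 0], [0.0173, 0.0855, 0, 0, 0, 0], [0.0173, 0.0855, 0, 0, 0, 0], [0, 0, 0, 0, 0, 0], [0, 0, 0, 0, 0, 0]]}}

```text
t: 33.2
tool_pos: [544.5, 305.8, 153.2]
ee_rot: [3.126, 0.304, -0.001]
wrist_force: [-0.3, -0.7, -0.7]
width: 19.8
grasp_force: 15.0
```

{"op": "play_rows", "data": {"targets": [[0, 0, -0.05, 0, 0, 0], [0, 0, -0.05, 0, 0, 0], [0, 0, -0.05, 0, 0, 0], [0, 0, -0.04, 0, 0, 0], [0, 0, 0, 0, 0, 0], [0, 0, 0, 0, 0, 0], [0, 0, 0, 0, 0, 0], [0, 0, 0, 0, 0, 0]]}}

```text
t: 34.0
tool_pos: [546.4, 305.5, 60.5]
ee_rot: [-3.126, -0.3, -0.005]
wrist_force: [0.2, 0.3, -1.1]
width: 20.2
grasp_force: 15.0
```

```bash
python3 - <<'E'
from h import *
im,m=grab('wrist'); o=monitor.observe();print(o['tool_pos'],o['ee_rot'],o['width'],o['grasp_force'])
ims,ms=grab('side')
cv2.imwrite('pics/c12.png',np.hstack([im,ims[80:272,110:366].repeat(2,0).repeat(2,1)])[:,:800,::-1])
E
```

```text
[546.17300735 305.54467396  60.28970384] [-3.12643444 -0.30075729 -0.00446273] 20.210145453449478 14.999936521053314
```

View pics/c12.png

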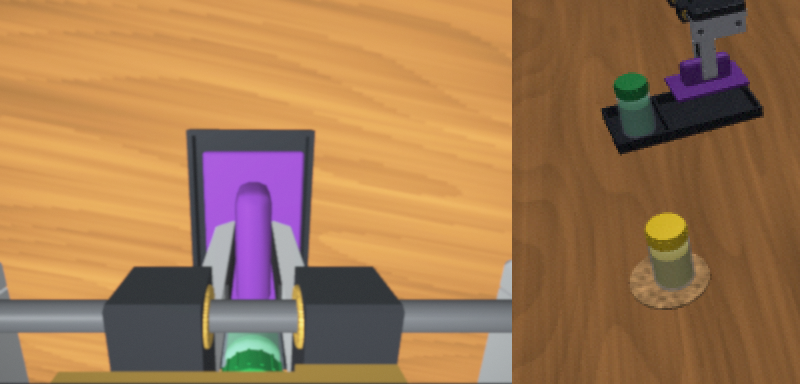

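The smoother is level and centred over the long bay (plate 203–304 px, walls 192–312); the green jar is upright. Lower and release with a partial opening.

{"op": "play_rows", "data": {"targets": [[0, 0, -0.03, 0, 0, 0], [0, 0, -0.03, 0, 0, 0], [0, 0, -0.016, 0, 0, 0], [0, 0, -0.007, 0, 0, 0], [0, 0, -0.004, 0, 0, 0], [0, 0, -0.002, 0, 0, 0], [0, 0, 0, 0, 0, 0], [0, 0, 0, 0, 0, 0]]}}

```text
t: 34.9
tool_pos: [545.5, 305.5, 14.6]
ee_rot: [-3.127, -0.301, -0.002]
wrist_force: [0.8, -0.2, -1.0]
width: 19.7
grasp_force: 15.0
```

{"op": "play_rows", "data": {"targets": [[0, 0, 0, 0, 0, 0], [0, 0, 0, 0, 0, 0], [0, 0, 0, 0, 0, 0], [0, 0, 0, 0, 0, 0], [0, 0, 0, 0, 0, 0], [0, 0, 0, 0, 0, 0], [0, 0, 0, 0, 0, 0], [0, 0, 0, 0, 0, 0]], "fingers": 0.4}}

```text
t: 35.7
tool_pos: [545.0, 305.3, 14.0]
ee_rot: [3.127, 0.301, -0.0]
wrist_force: [0.7, 0.4, -0.1]
width: 37.7
grasp_force: 0.0
```

{"op": "play_rows", "data": {"targets": [[0, 0, 0.03, 0, 0, 0], [0, 0, 0.07, 0, 0, 0], [0, 0, 0.1, 0, 0, 0], [0, 0, 0.1, 0, 0, 0], [-0.09, 0, 0, 0, 0, 0], [-0.09, 0, 0, 0, 0, 0], [0, 0, 0, 0, 0, 0], [0, 0, 0, 0, 0, 0]]}}

```text
t: 36.5
tool_pos: [454.5, 305.5, 165.1]
ee_rot: [-3.127, -0.303, -0.003]
wrist_force: [0.5, 0.0, 1.1]
width: 37.7
grasp_force: 0.0
```

```bash
python3 - <<'E'
from h import *
o=monitor.observe();print(o['t'],o['tool_pos'],o['dq'].round(3))
im,m=grab('scene'); ims,ms=grab('side')
cv2.imwrite('pics/c13.png',np.hstack([im[90:320,100:400],ims[90:320,150:450]])[:,:,::-1])
E
```

```text
36.5 [454.51129539 305.5412229  165.14945098] [-0.019  0.036 -0.062 -0.004 -0.01   0.   ]
```

View pics/c13.png

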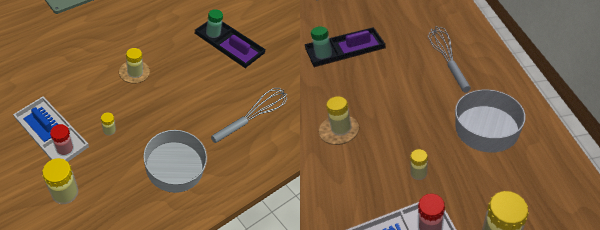

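Both views show every item in place: red jar and comb in the white tray, green jar and smoother in the charcoal tray, and the yellow jar on the mat. The pan and whisk look where they were at the start. Handing in.

```bash
python3 -c "
from workcell import workorder; print(workorder.close_job())"
```

```text
the job is handed in; nothing more can be done
None
```

I packed both kits as asked, stood the middle-sized yellow jar upright on the cork mat, left the pan and whisk alone, and handed the job in at about 37 s.

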